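# Open the reagent-box padlock and present it to the reader

## Robot

A 6-joint arm with a two-finger parallel gripper is mounted at the origin on the work surface. World frame = base frame: x ahead of the robot, y to its left, z up, the work surface at z = 0. Lengths are in m, angles in degrees, forces in N, time in s.
With the tool pointing down it reaches from about 0.35 to 0.875 m from the base axis. Payload 4.2 kg.
Tool frame: the origin (TCP) lies between the finger pads; the fingertips stand 14 mm ahead of it and the grasp point (between the pads) lies 5 mm behind it (r.tcp_to_tips is the distance from the TCP to the fingertips, in m); y points along the fingers, x is the direction in which the jaws open and shut, and the axes are right-handed (so a half turn about y gives the same grasp; the last joint's range is limited). The gripper opens to 87 mm and grips with 3 to 60 N. Pads are 19 mm wide; open, the fingers measure 117 mm over their backs; the gripper's body (75 mm by 190 mm) begins 51 mm behind the grasp point.
Start: joints at [88.098, 22.042, 0.453, 0, -68.411, -14.817], TCP at [0.18, 0.599, 0.237] pointing down, gripper open.
Joint ranges: [-179.83, 179.83], [-69.29, 118.12], [-61.27, 80.66], [-181.25, 117.63], [-171.15, -9.14], [-177.46, 177.46]. Speed limits (degrees/s): [159.86, 159.86, 180, 180, 180, 180].

## Interface

Orientations are given as a 3x3 rotation matrix whose columns are the frame's x, y, z axes.
In Python, from station import sense, optics, ticket, r gives the robot as it stands.
- The arm moves only by the tool carry_out, never from a script. Its argument "steps" is a list that holds one entry, the list of rows, each a list of 6 numbers: the shift along the world's x, y, z in cm, then the turn, a rotation vector about the world's x, y, z in rad. A call has 1 to 20 rows; each row is the pose to reach, as a shift and turn from the pose commanded when the call began; what a row does not reach only later rows make up. A row lasts 1/8 s, in which the tool goes at most 62.5 mm and 10.7 degrees, less where a joint would pass 70% of its speed; a pose out of reach is approached as far as the arm can. A call with a gripper value outside its range is refused whole. "fingers" is the closure in counts, from 0 (fully open) to 255 (shut), set as the call begins (left out, the last holds). The fingers move at their own pace and stop on an object; the grip force is fixed at half the most. Time passes only in rows, so rows that repeat a pose let the fingers close. It gives the time, the measured TCP pose, the force and the opening at its end, in the units of the state.
- sense(): the state, without advancing time (a new reading comes with each control period).
- optics.capture(name): name is "side" or "top" or "wrist"; returns a dict with "image" (384x512x3 uint8, red, green, blue), "fov_y" (degrees; the focal length in pixels is half the picture's height over the tangent of half this angle, whatever the lens; pixels are square), "cx", "cy" (the principal point, pixels), "rvec" (rotation vector, rad) and "tvec" (3), from world to camera coordinates, as OpenCV has them. Camera axes: x right, y down, z forward; pixel columns grow to the right and rows downward; lengths in m; the calibration is good to about 2 mm. The wrist camera is an equidistant fisheye: a pixel r from the principal point sees the ray r / f radians off the axis. A picture is of the moment at which its call begins. There is no depth.
- ticket.finish_job(): hands the job in, once; it reports no verdict.
The state is a dict: "time_s": time; "joints": joint angles; "joint_velocities": joint speeds; "effort": joint torques, N m; "tcp_pos": TCP position; "ee_rot": TCP orientation; "wrist_force": force on the tool from outside, world axes, zero at the start; "moment": the same for the moment, N m; "gripper_width": opening from 0.0 (shut) to 1.0 (fully open).
Only numpy, scipy, OpenCV 4.12 (cv2) and the standard library are available. Lean on these libraries where they do the work, as an engineer would, in place of code of your own. Each camera call takes 0.05 s, during which the arm holds its last target.

## Task

Turn the padlock's dial through its clicks until the white pointer lines up with the white index mark by the shackle, then pull the shackle out to its stop by its upright tab while the lock still lies in its cradle on the reagent box. Then lift the opened lock off the hooked staple and present it to the flat reader pad: hold it still, dial upwards, centred over the ring on the pad, within 10 cm above it but not touching. Finish while still holding it there, leave the shackle open, and leave the small jar and the dish on the box lid and the low beaker beside the box where they are.

Things in the scene. Friction and masses are not known exactly. Their poses are not given: they have to be found in the camera images.
- lock: Brass padlock, loose, about 0.5 kg, lying dial up in a cradle on the box lid. Body 62 (x) x 50 (y) x 30 (z) mm; origin: centre of the body's underside, below the dial's axis; z up, shackle towards -x. Cradle walls at its sides and rear stand 2 mm off the body and 8 mm high, so the upper 22 mm of its 50 mm wide flanks can be gripped.
- dial (a joint): Angle of the dial, rad, grows counter-clockwise from above. Pointer at the index mark at 0 and, a full turn on, at 6.283; stops at -0.5 and 6.78. Starts between 0.9 and 5.4. Clicks every 0.524 rad (0 and 6.283 are clicks); let go, it settles into the nearest click. Turning takes about 0.1 N m. The shackle is free only within about 0.2 rad of the mark.
- dial_top (a point): Centre of the dial's top, on its axis, 51 mm above the lock's underside; turns with the dial. The dial is a black knurled drum, 40 mm diameter, 20 mm high (31 to 51 mm above the lock's underside). Its white pointer ridge runs from the axis to the rim along this point's -x.
- index_mark (a point): White mark 8 mm long on top of the lock's body, 25 mm from the dial's axis towards the shackle (lock -x), 30 mm above the lock's underside.
- shackle (a joint): How far the shackle is pulled out, m: 0 shut, 0.026 at the stop. It slides along the lock's -x with about 3 N of drag and stays where it is left.
- tab_top (a point): Middle of the top edge of the shackle's pull tab; moves with the shackle. Shut: 88 mm from the dial's axis along the lock's -x, 40 mm above the lock's underside. The tab is an upright steel plate 10 mm thick (lock y), 22 mm long (lock x), 34 mm high. The shackle is 8 mm bar, legs 34 mm apart, bow 30 mm in front of the body when shut, 15 mm above the lock's underside.
- staple_tip (a point): End of the fixed staple's nose on the box lid. The staple stands between the shackle's legs: a post 12 mm wide, 2 mm in front of the lock's body, and a nose 12 mm wide that reaches 40 mm in front of the body, 22 to 28 mm above the lock's underside. It laps over the bow of a shut shackle and stops the lock being lifted; with the shackle out the lock lifts straight up.
- store_box: Grey steel reagent box fixed to the bench, 226 (x) x 246 (y) mm, lid top 80 mm above the origin (centre of its underside), cradle floor at 84 mm. Its axes are parallel to the seated lock's, whose origin is at x +45 mm, y 0 of the box.
- reader_top (a point): Centre of the top face of the reader pad, the middle of its ring, 16 mm above the bench.
- reader: Flat grey contactless reader pad fixed to the bench, 110 x 110 x 16 mm, with a dark ring of 72 mm diameter on top; origin at the centre of its underside, z up.
- jar_small: Small white screw jar, 28 mm diameter, 32 mm high, loose near one rear corner of the box lid; origin at the centre of its underside. Bystander, to be left alone.
- weigh_dish: Round aluminium weighing dish, 38 mm diameter, 12 mm high, loose near the other rear corner of the box lid; origin at the centre of its underside. Bystander, to be left alone.
- beaker_low: Low glass beaker, 44 mm diameter, 45 mm high, loose on the bench between the box and the reader pad, on the robot's side; origin at the centre of its underside. Bystander, to be left alone.
Not all that is in view belongs to the job. Leave any purple or turquoise look-alike of the lock alone.

How it is judged:
By the outcome, as a careful person would: the job done as asked, in the order asked, and still so for the second after the job is handed in, while the arm keeps its last pose, push and grip.
It also fails if it takes over 72 s, if anything falls off the work surface, if the arm or the gripper's body presses on something with over 40 N, if the wrist force passes 120 N, or if a joint passes its speed limit or range.

## Working session

There is one attempt and no reset: what is moved stays moved. The work goes in short steps, Python scripts to look and compute and a tool call to move; the robot and the scene stay as the last step left them, time stands still between calls to the robot, and variables do not carry over. Pictures are saved under pics/ and viewed, and the job is handed in when it is done.

Besides the shell and the picture viewer there is one more tool, called after "Call:" in YAML: its name, and indented under it one key for each argument. carry_out: Moves the arm, as the interface text tells. Its arguments: {"type":"object","properties":{"steps":{"type":"array","items":{"type":"array","items":{"type":"array","items":{"type":"number"}}}},"fingers":{"type":"number"}},"required":["steps"]}

```bash
mkdir -p pics; ls; cat > h.py <<'E'
import numpy as np, cv2
from station import sense, optics, ticket, r
def cap(n,f):
    d=optics.capture(n); cv2.imwrite('pics/'+f+'.png',cv2.cvtColor(d['image'],cv2.COLOR_RGB2BGR)); np.save('pics/'+f+'.npy',d,allow_pickle=True); return d
def load(f): return np.load('pics/'+f+'.npy',allow_pickle=True).item()
def ray(d,u,v,fish=False):
    f=d['image'].shape[0]/2/np.tan(np.radians(d['fov_y'])/2)
    x=np.array([(u-d['cx'])/f,(v-d['cy'])/f])
    if fish:
        t=np.linalg.norm(x); c=np.array([*(x/max(t,1e-9)*np.sin(t)),np.cos(t)])
    else: c=np.array([*x,1.])
    R=cv2.Rodrigues(np.array(d['rvec'],float))[0]; t=np.array(d['tvec'],float).ravel()
    return -R.T@t, R.T@c/np.linalg.norm(c)
def onz(d,u,v,z,fish=False):
    o,k=ray(d,u,v,fish); return o+k*(z-o[2])/k[2]
def two(a,b):
    (o1,k1),(o2,k2)=a,b
    s=np.linalg.lstsq(np.c_[k1,-k2],o2-o1,rcond=None)[0]
    p,q=o1+s[0]*k1,o2+s[1]*k2
    return (p+q)/2,np.linalg.norm(p-q)
def proj(d,P,fish=False):
    f=d['image'].shape[0]/2/np.tan(np.radians(d['fov_y'])/2)
    R=cv2.Rodrigues(np.array(d['rvec'],float))[0]; c=R@np.array(P)+np.array(d['tvec'],float).ravel()
    if fish:
        n=np.linalg.norm(c[:2]); t=np.arctan2(n,c[2]); return f*t*c[0]/n+d['cx'],f*t*c[1]/n+d['cy']
    return f*c[0]/c[2]+d['cx'],f*c[1]/c[2]+d['cy']
E
python3 - <<'E'
from h import *
for n in('side','top','wrist'):
    d=cap(n,n+'0'); print(n,d['fov_y'],d['cx'],d['cy'],ray(d,d['cx'],d['cy']))
print(sense())
E
```

```text
pics
side 52.55079104248405 254.00842478387614 191.88702726600363 (array([ 0.06117561, -0.53824261,  0.64475372]), array([ 0.43487948,  0.66360491, -0.60869398]))
top 56.94687886640121 258.6954582127491 191.53193860842643 (array([0.40102334, 0.04345843, 0.99959398]), array([ 0.04237546, -0.00374275, -0.99909475]))
wrist 65.70646984690485 257.65464086865376 198.59660115024616 (array([0.24608758, 0.57904694, 0.38230618]), array([-0.24681665,  0.07197372, -0.9663857 ]))
{'time_s': 0.15, 'joints': array([ 8.80978701e+01,  2.20829823e+01,  3.97359680e-01, -2.02168703e-02,
       -6.84097039e+01, -1.48187366e+01]), 'joint_velocities': array([ 0.07690606, -0.07191038,  0.2134259 ,  0.14246   , -0.05169536,
        0.12079571]), 'effort': array([ 4.94106698e-04, -3.91051733e+01,  1.87588012e+01,  4.22232181e+00,
        1.24173251e-02, -1.34733759e-04]), 'tcp_pos': array([0.17965801, 0.59817979, 0.23568432]), 'ee_rot': array([[-2.87833613e-01, -3.83137089e-04,  9.57680356e-01],
       [-9.57678938e-01, -1.65193182e-03, -2.87833847e-01],
       [ 1.69230248e-03, -9.99998562e-01,  1.08559183e-04]]), 'wrist_force': array([-0.9261497 , -0.28084153, -0.11946242]), 'moment': array([ 0.01893443, -0.04043959,  0.00436805]), 'gripper_width': 1.0002161330499924}
```

View images.

View pics/side0.png

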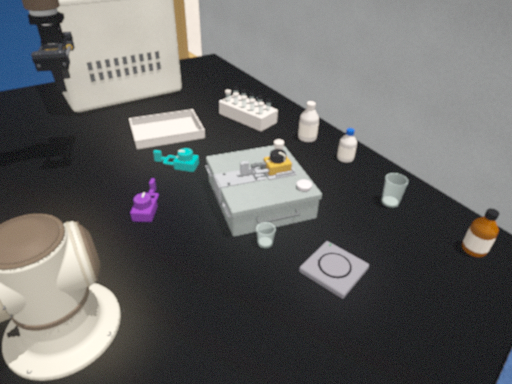

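View pics/top0.png

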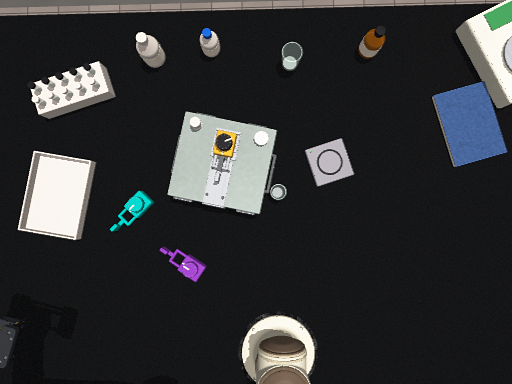

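View pics/wrist0.png

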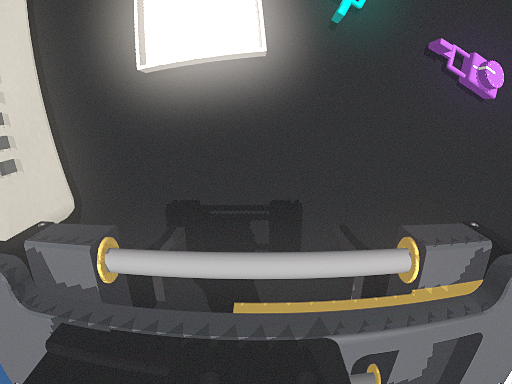

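```bash
python3 - <<'E'
from h import *
d=load('top0'); im=cv2.imread('pics/top0.png'); c=im[100:220,155:365]; cv2.imwrite('pics/t0z.png',cv2.resize(c,None,fx=3.8,fy=3.8,interpolation=cv2.INTER_CUBIC))
im=cv2.imread('pics/side0.png'); c=im[130:300,195:375]; cv2.imwrite('pics/s0z.png',cv2.resize(c,None,fx=3.5,fy=3.5,interpolation=cv2.INTER_CUBIC))
im=d['image'].astype(int); R,G,B=im[...,0],im[...,1],im[...,2]
m=((R>150)&(G>90)&(B<90)).astype(np.uint8); m[:100]=0;m[220:]=0;m[:,300:]=0
pts=np.argwhere(m)[:,::-1].astype(np.float32); rr=cv2.minAreaRect(pts); print(rr,cv2.boxPoints(rr))
for p in [(187,113),(277,128),(262,213),(169,198)]: print(onz(d,*p,.08))
E
```

```text
((224.50001525878906, 143.0), (18.63102912902832, 23.337818145751953), 11.309932708740234) [[213.07693 152.61539]
 [217.65387 129.73077]
 [235.9231  133.38461]
 [231.34616 156.26923]]
[0.65117106 0.22250629 0.08      ]
[ 0.60531297 -0.01239609  0.08      ]
[0.38409333 0.03293901 0.08      ]
[0.42943589 0.27325437 0.08      ]
```

View pics/t0z.png

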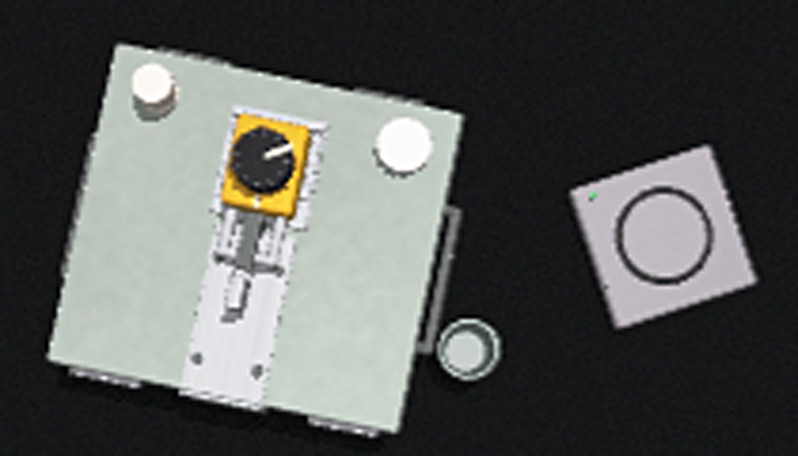

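View pics/s0z.png

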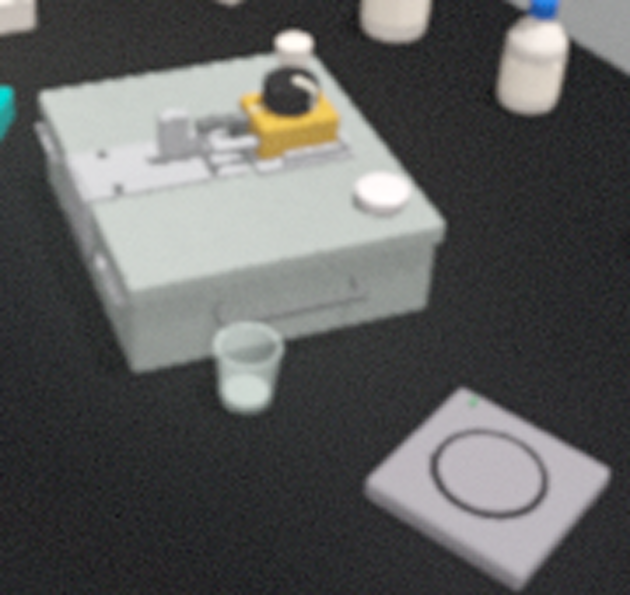

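```bash
python3 - <<'E'
from h import *
t=load('top0'); s=load('side0')
def ring(d,box):
    x0,y0,x1,y1=box; g=cv2.cvtColor(d['image'],cv2.COLOR_RGB2GRAY)[y0:y1,x0:x1]
    # dark pixels enclosed inside bright pad
    m=(g>110).astype(np.uint8)
    cs,h=cv2.findContours(m,cv2.RETR_CCOMP,cv2.CHAIN_APPROX_NONE)
    c=sorted(cs,key=cv2.contourArea)
    out=[]
    for k in c[-4:]:
        if len(k)>=5: e=cv2.fitEllipse(k); out.append((cv2.contourArea(k),e[0][0]+x0,e[0][1]+y0,e[1]))
    return out
for n,d,b in(('t',t,(300,132,360,192)),('s',s,(298,240,372,298))):
    for o in ring(d,b):
        print(n,o,onz(d,o[1],o[2],.016))
# box lid mask in top
im=cv2.cvtColor(t['image'],cv2.COLOR_RGB2GRAY); m=(im>90).astype(np.uint8); m[:105]=0;m[222:]=0;m[:,:160]=0;m[:,268+20:]=0
cs,_=cv2.findContours(m,cv2.RETR_EXTERNAL,cv2.CHAIN_APPROX_NONE); c=max(cs,key=cv2.contourArea)
rr=cv2.minAreaRect(c);print(rr); 
for p in cv2.boxPoints(rr): print(p,onz(t,*p,.08))
# white/dark things
tz=lambda u,v,z:print((u,v),onz(t,155+u/3.8,100+v/3.8,z))
tz(263,158,.135);tz(154,84,.112);tz(404,146,.092);tz(470,349,.045);tz(237,283,.124);tz(258,202,.114)
sz=lambda u,v,z:print('s',(u,v),onz(s,195+u/3.5,130+v/3.5,z))
sz(291,84,.135);sz(293,41,.112);sz(383,190,.092);sz(248,338,.045);sz(172,117,.124)
E
```

```text
t (359.5, 329.4597415924072, 161.5661334991455, (21.3554744720459, 21.529481887817383)) [ 0.52119443 -0.16000514  0.016     ]
t (559.5, 329.28052520751953, 161.63973426818848, (26.548999786376953, 26.945133209228516)) [ 0.52100134 -0.15949732  0.016     ]
t (1409.0, 328.9837417602539, 161.81363105773926, (43.97845458984375, 44.619754791259766)) [ 0.52053578 -0.15865126  0.016     ]
s (4.0, 320.0, 258.5, (2.1213202476501465, 3.0)) [ 0.50618907 -0.12829619  0.016     ]
s (40.5, 320.8000259399414, 266.6226692199707, (5.212711334228516, 15.536436080932617)) [ 0.49250502 -0.14720741  0.016     ]
s (63.5, 339.801212310791, 269.85412788391113, (14.651814460754395, 22.601205825805664)) [ 0.52116817 -0.17520824  0.016     ]
s (2095.0, 334.38151931762695, 268.24468994140625, (45.94354248046875, 63.176063537597656)) [ 0.51432665 -0.16581522  0.016     ]
((223.2525634765625, 162.8625946044922), (99.44558715820312, 88.70748138427734), 11.689369201660156)
[165.57468 196.22235] [0.43428974 0.28206604 0.08      ]
[183.5473  109.35461] [0.66107285 0.23138395 0.08      ]
[280.93045 129.50284] [ 0.60107362 -0.02257642  0.08      ]
[262.95782 216.37057] [0.37530683 0.03069392 0.08      ]
(263, 158) [0.56283706 0.12168249 0.135     ]
(154, 84) [0.61863603 0.1951512  0.112     ]
(404, 146) [0.57657522 0.02961684 0.092     ]
(470, 349) [ 0.43923466 -0.01403076  0.045     ]
(237, 283) [0.4832201  0.14149576 0.124     ]
(258, 202) [0.53754098 0.12755347 0.114     ]
s (291, 84) [0.55895988 0.11678023 0.135     ]
s (293, 41) [0.61898558 0.19691534 0.112     ]
s (383, 190) [0.57634216 0.02741293 0.092     ]
s (248, 338) [ 0.44348356 -0.00752773  0.045     ]
s (172, 117) [0.47345128 0.1377211  0.124     ]
```

Call:
carry_out:
  steps:
    - [[2,-2.5,0,0,0,0],[6,-7.5,0,0,0,0],[10,-12.5,0,0,0,0],[14,-17.5,0,0,0,0],[18,-22.5,0,0,0,0],[22,-27.5,0,0,0,0],[26,-32.5,0,0,0,0],[30,-37.5,0,0,0,0],[33.5,-42,-1,0,0,0],[36,-45,-1.5,0,0,0],[37.5,-47,-2,0,0,0],[38.1,-47.9,-2,0,0,0],[38.1,-47.9,-2,0,0,0],[38.1,-47.9,-2,0,0,0]]

```text
time_s: 1.9
tcp_pos: [0.5604, 0.1204, 0.2169]
ee_rot: [[-0.287, 0.0, 0.958], [-0.958, 0.0, -0.287], [-0.0, -1.0, 0.0]]
wrist_force: [0.1, -0.0, -0.3]
gripper_width: 1.001
```

```bash
python3 - <<'E'
from h import *
d=cap('wrist','w1'); s=sense(); print(s['time_s'],s['joints'],s['tcp_pos'],s['ee_rot'],s['wrist_force'])
print(proj(d,[.561,.12,.135],True))
cv2.imwrite('pics/w1z.png',cv2.resize(cv2.imread('pics/w1.png'),(768,576)))
E
```

```text
1.95 [ 2.83218652e+01  1.78463881e+01 -8.75555489e+00 -6.83183836e-03
 -6.33608118e+01  4.50486891e+01] [0.5603592  0.12050388 0.21696136] [[-2.86231888e-01  5.21676129e-04  9.58160234e-01]
 [-9.58160227e-01  4.02224149e-04 -2.86232105e-01]
 [-5.34715641e-04 -9.99999783e-01  3.84719941e-04]] [-0.06784657 -0.47770818  0.2830916 ]
(np.float64(258.6392653420388), np.float64(207.75209720822252))
```

View pics/w1z.png

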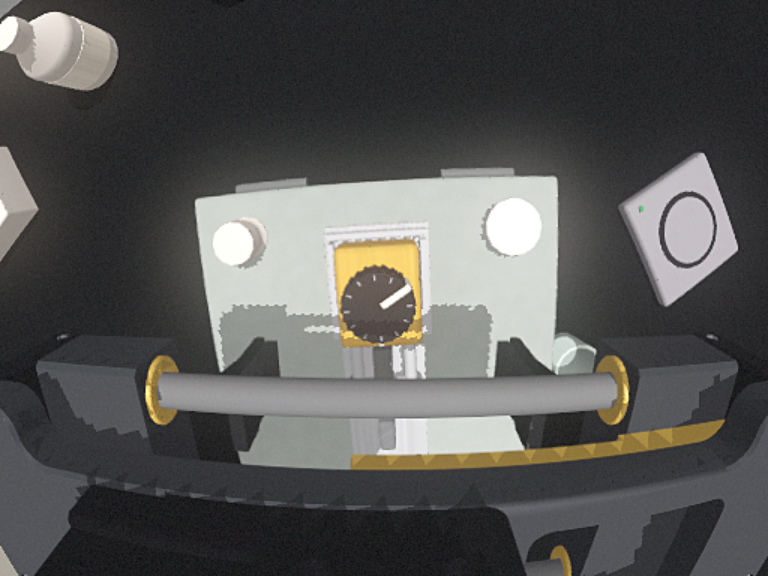

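```bash
python3 - <<'E'
from h import *
d=load('w1'); im=d['image'].astype(int)
P=lambda u,v,z:print((u,v),onz(d,u/1.5,v/1.5,z,True).round(4))
P(378,303,.135);P(382,306,.135);P(409,288,.135);P(236,244,.112);P(514,227,.092);P(688,230,.016)
# body top corners, z=.114
P(335,239,.114);P(417,239,.114)
hsv=cv2.cvtColor(d['image'],cv2.COLOR_RGB2HSV)
x=cv2.resize(d['image'][140:250,200:300],None,fx=7,fy=7,interpolation=cv2.INTER_CUBIC)
cv2.imwrite('pics/w1d.png',x[...,::-1])
E
```

```text
(378, 303) [0.5671 0.1237 0.135 ]
(382, 306) [0.5649 0.1221 0.135 ]
(409, 288) [0.5703 0.1056 0.135 ]
(236, 244) [0.6196 0.196  0.112 ]
(514, 227) [0.5787 0.0322 0.092 ]
(688, 230) [ 0.5207 -0.1571  0.016 ]
(335, 239) [0.6045 0.1382 0.114 ]
(417, 239) [0.5911 0.0939 0.114 ]
```

View pics/w1d.png

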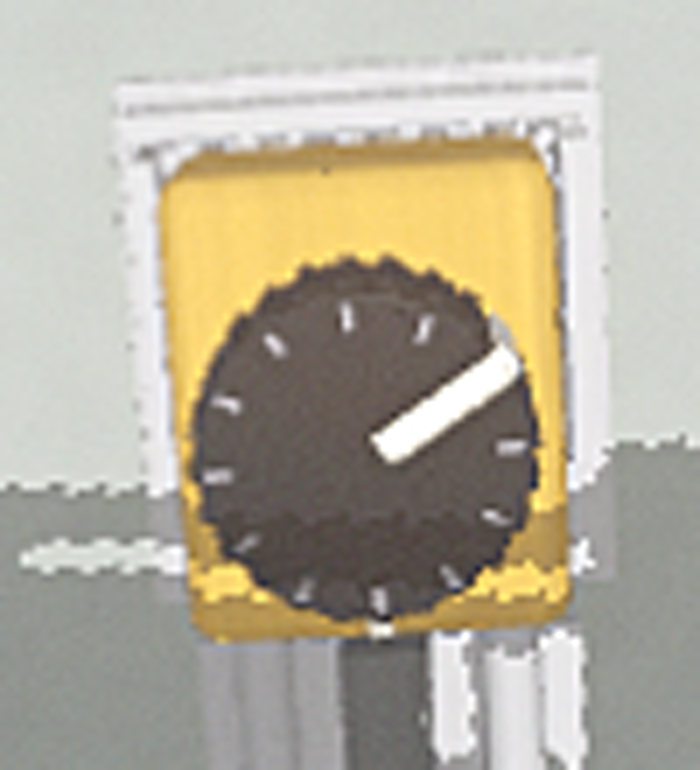

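```bash
python3 - <<'E'
from h import *
d=load('w1')
Q=lambda u,v,z:onz(d,200+(u+.5)/7-.5,140+(v+.5)/7-.5,z,True)
ticks=[(347,317),(424,327),(512,447),(495,517),(451,577),(380,600),(303,592),(246,542),(217,476),(227,403),(274,344)]
T=np.array([Q(*p,.135)[:2] for p in ticks])
A=np.c_[2*T,np.ones(len(T))]; x=np.linalg.lstsq(A,(T**2).sum(1),rcond=None)[0]; c=x[:2]; print('centre',c,'r',np.sqrt(x[2]+c@c))
tip=Q(512,357,.137)[:2]-c; idx=Q(381,628,.114)[:2]-c; tk=T[5]-c
a=lambda v:np.degrees(np.arctan2(v[1],v[0]))
print(a(tip),a(idx),np.linalg.norm(idx),a(tk), (a(tip)-a(idx))%360)
E
```

```text
centre [0.5644395  0.12495975] r 0.017020455840509013
-69.32693354033543 166.71859329161532 0.028377139734314646 169.5980842952245 123.95447316804925
```

Call:
carry_out:
  steps:
    - [[0.2,0.2,-2,0,0,0],[0.2,0.2,-4.5,0,0,0],[0.2,0.2,-6.5,0,0,0],[0.2,0.2,-7.7,0,0,0],[0.2,0.2,-8.3,0,0,0],[0.2,0.2,-8.4,0,0,0],[0.2,0.2,-8.4,0,0,0]]

```text
time_s: 2.82
tcp_pos: [0.5632, 0.1218, 0.1332]
ee_rot: [[-0.287, 0.001, 0.958], [-0.958, 0.0, -0.287], [-0.001, -1.0, 0.001]]
wrist_force: [1.0, 0.4, 0.9]
gripper_width: 0.998
```

```bash
python3 - <<'E'
from h import *
d=cap('wrist','w2'); s=sense(); print(s['time_s'],s['tcp_pos'],s['wrist_force'])
cv2.imwrite('pics/w2z.png',cv2.resize(cv2.imread('pics/w2.png'),(768,576)))
d=cap('side','s2');cv2.imwrite('pics/s2z.png',cv2.resize(cv2.imread('pics/s2.png')[90:240,170:350],None,fx=4,fy=4,interpolation=cv2.INTER_CUBIC))
E
```

```text
2.875 [0.56317515 0.12174375 0.13327544] [-0.18097726  0.39541091 -0.75721254]
```

View pics/w2z.png

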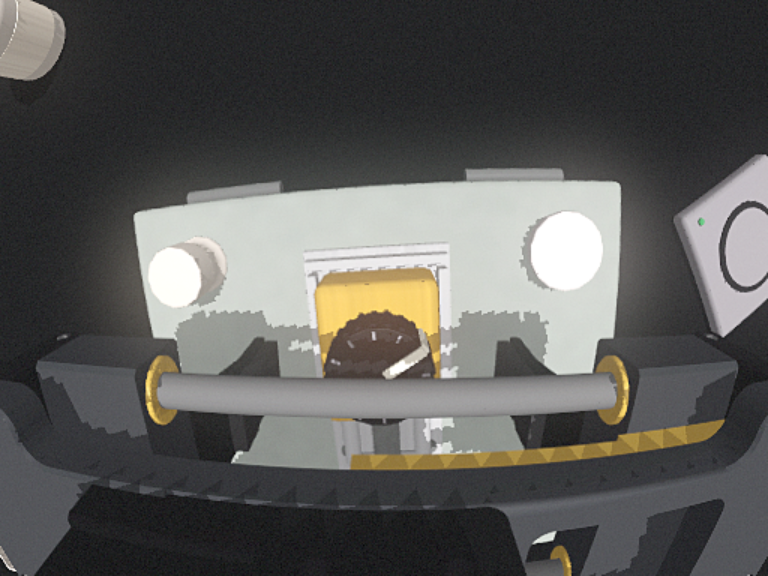

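View pics/s2z.png

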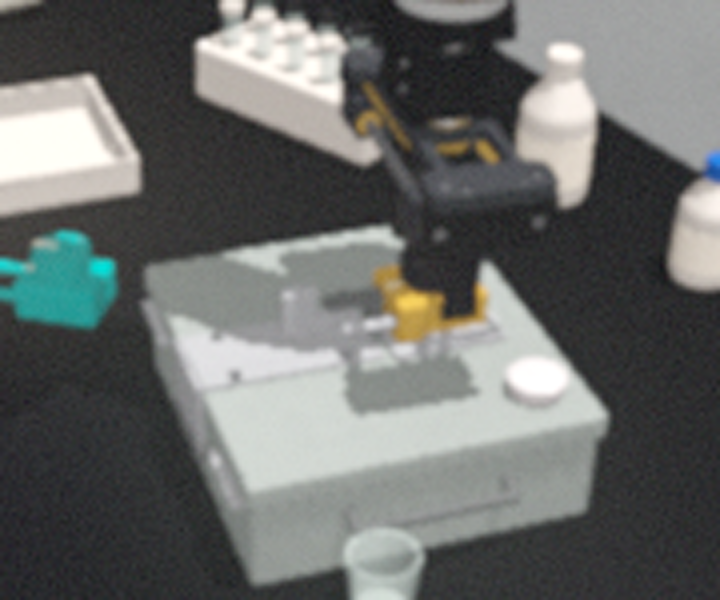

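Call:
carry_out:
  steps:
    - [[0.1,0.2,0,0,0,0],[0.1,0.2,0,0,0,0],[0.1,0.2,0,0,0,0],[0.1,0.2,0,0,0,0],[0.1,0.2,0,0,0,0],[0.1,0.2,0,0,0,0],[0.1,0.2,0,0,0,0],[0.1,0.2,0,0,0,0]]
  fingers: 255

```text
time_s: 3.92
tcp_pos: [0.5641, 0.1239, 0.1326]
ee_rot: [[-0.288, 0.001, 0.958], [-0.958, 0.001, -0.288], [-0.001, -1.0, 0.001]]
wrist_force: [-0.4, 2.6, -0.0]
gripper_width: 0.451
```

```bash
python3 - <<'E'
from h import *
d=cap('wrist','w3'); s=sense(); print(s['time_s'],s['tcp_pos'],s['wrist_force'],s['moment'],s['gripper_width'])
cv2.imwrite('pics/w3z.png',cv2.resize(cv2.imread('pics/w3.png'),(768,576)))
E
```

```text
3.975 [0.56410201 0.1239078  0.13262686] [ 1.32495567  2.71781696 -0.11202065] [ 0.59104539 -0.32598071 -0.05707903] 0.45041622394789926
```

View pics/w3z.png

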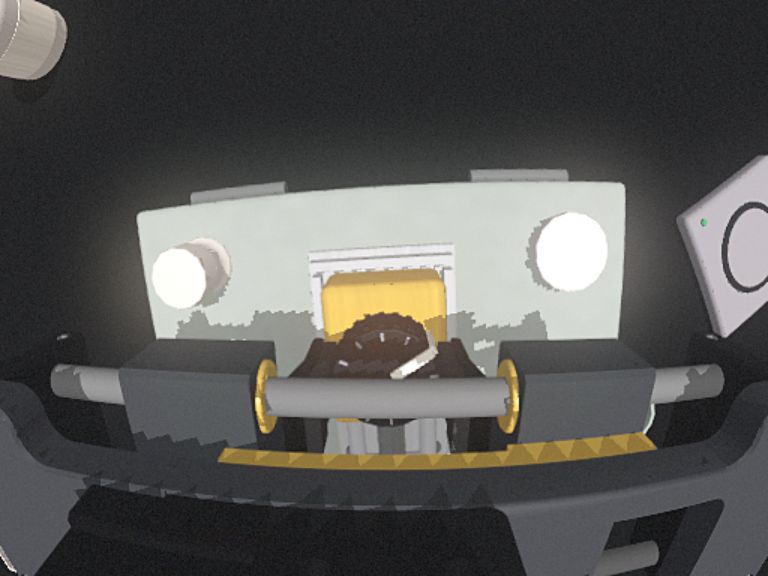

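Call:
carry_out:
  steps:
    - [[0,0,0,0,0,-0.1],[0,0,0,0,0,-0.25],[0,0,0,0,0,-0.4],[0,0,0,0,0,-0.55],[0,0,0,0,0,-0.7],[0,0,0,0,0,-0.85],[0,0,0,0,0,-1.0],[0,0,0,0,0,-1.15],[0,0,0,0,0,-1.3],[0,0,0,0,0,-1.45],[0,0,0,0,0,-1.6],[0,0,0,0,0,-1.75],[0,0,0,0,0,-1.9],[0,0,0,0,0,-2.0],[0,0,0,0,0,-2.08],[0,0,0,0,0,-2.12],[0,0,0,0,0,-2.12],[0,0,0,0,0,-2.12]]

```text
time_s: 6.22
tcp_pos: [0.5646, 0.1241, 0.1329]
ee_rot: [[-0.667, 0.002, -0.745], [0.745, 0.001, -0.667], [-0.001, -1.0, -0.002]]
wrist_force: [2.7, 2.7, -0.8]
gripper_width: 0.453
```

```bash
python3 - <<'E'
from h import *
d=cap('wrist','w4'); s=sense(); print(s['time_s'],s['tcp_pos'],s['ee_rot'],s['wrist_force'],s['moment'],s['gripper_width'])
cv2.imwrite('pics/w4z.png',cv2.resize(cv2.imread('pics/w4.png'),(768,576)))
E
```

```text
6.275 [0.5645505  0.12404092 0.13292721] [[-6.67290147e-01  2.00085178e-03 -7.44795178e-01]
 [ 7.44797584e-01  9.23724387e-04 -6.67289821e-01]
 [-6.47162554e-04 -9.99997572e-01 -2.10662175e-03]] [3.93834441 2.32100985 0.19061729] [ 0.94283037 -1.16520571  0.03375993] 0.4509910464621264
```

View pics/w4z.png

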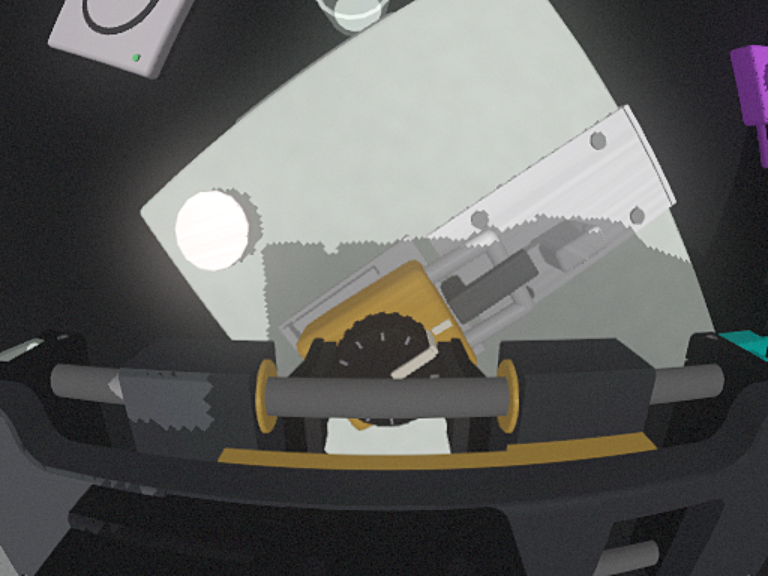

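Call:
carry_out:
  steps:
    - [[0,0,0,0,0,0],[0,0,0,0,0,0],[0,0,0,0,0,0],[0,0,0,0,0,0],[0,0,2,0,0,0],[0,0,5,0,0,0],[-1,0,7.5,0,0,-0.15],[-2,0,8,0,0,-0.3],[-3,0.3,8,0,0,-0.45],[-4,0.7,8,0,0,-0.6],[-5,1,8,0,0,-0.75],[-5,1,8,0,0,-0.88],[-5,1,8,0,0,-0.92],[-5,1,8,0,0,-0.92],[-5,1,8,0,0,-0.92]]
  fingers: 0

```text
time_s: 8.15
tcp_pos: [0.5137, 0.1335, 0.2125]
ee_rot: [[0.189, -0.0, -0.982], [0.982, -0.0, 0.189], [-0.0, -1.0, 0.0]]
wrist_force: [0.5, 0.3, 0.2]
gripper_width: 1.002
```

```bash
python3 - <<'E'
from h import *
d=cap('wrist','w5'); s=sense(); print(s['time_s'],s['tcp_pos'],s['ee_rot'],s['wrist_force'],s['moment'],s['gripper_width'],s['joints'])
cv2.imwrite('pics/w5z.png',cv2.resize(cv2.imread('pics/w5.png'),(768,576)))
d=cap('top','t5');cv2.imwrite('pics/t5z.png',cv2.resize(cv2.imread('pics/t5.png')[100:220,155:365],None,fx=3.8,fy=3.8,interpolation=cv2.INTER_CUBIC))
E
```

```text
8.2 [0.51371125 0.13346883 0.21251594] [[ 1.88679425e-01 -1.85054425e-04 -9.82038716e-01]
 [ 9.82038724e-01 -1.07462749e-04  1.88679446e-01]
 [-1.40448547e-04 -9.99999977e-01  1.61454602e-04]] [-0.2642404   0.230272    0.10004737] [ 0.06235646 -0.13294056 -0.0122754 ] 0.9983637782361883 [ 3.20860555e+01  1.40194201e+01 -1.48567046e+01 -4.74421381e-04
 -6.11361292e+01 -1.32961554e+02]
```

View pics/w5z.png

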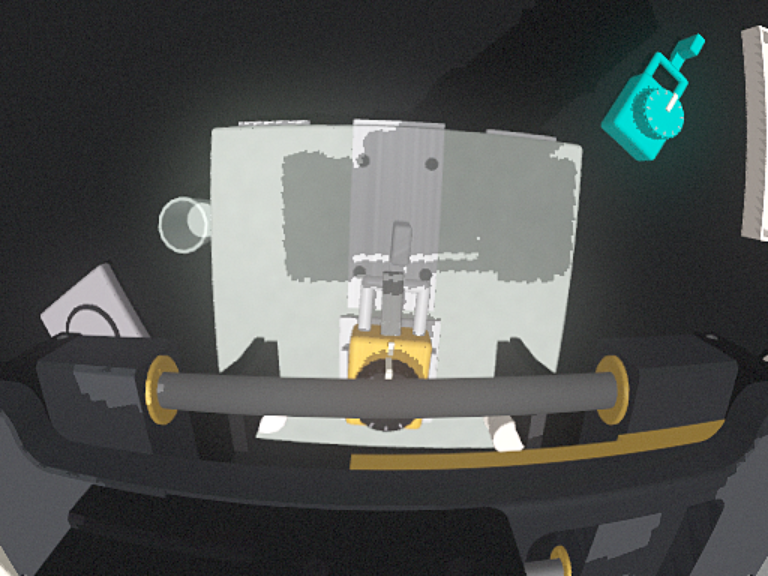

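View pics/t5z.png

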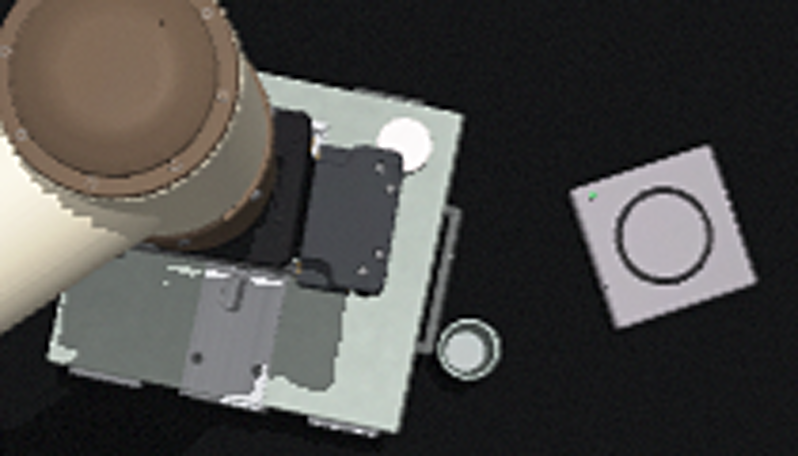

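```bash
python3 - <<'E'
from h import *
d=load('w5')
x=cv2.resize(d['image'][135:290,210:310],None,fx=5,fy=5,interpolation=cv2.INTER_CUBIC)
x=np.clip(x.astype(float)*1.6,0,255).astype(np.uint8)
cv2.imwrite('pics/w5d.png',x[:600,:,::-1])
E
```

```text
(no output)
```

View pics/w5d.png

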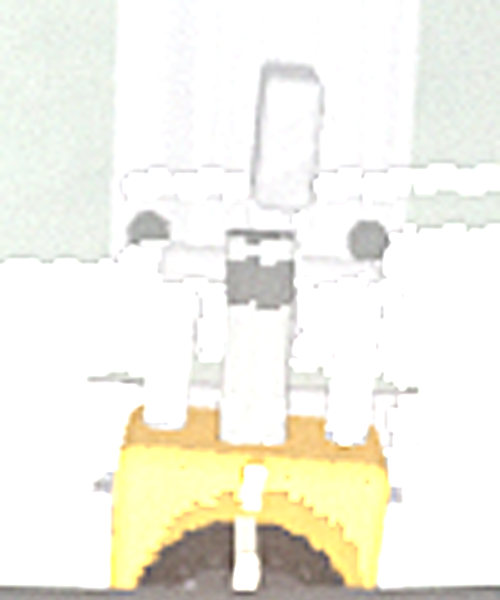

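```bash
python3 - <<'E'
from h import *
d=load('w5')
Q=lambda u,v,z:onz(d,210+(u+.5)/5-.5,135+(v+.5)/5-.5,z,True)[:2]
a=lambda v:np.degrees(np.arctan2(v[1],v[0]))
c=[Q(*p,.124) for p in [(268,80),(322,85),(310,205),(255,200)]]; print(c,np.mean(c,0)); 
print('tab yaw',a(c[0]-c[3]),a(c[1]-c[2]))
p1,p2=Q(247,515,.137),Q(244,588,.137); print('ptr',p1,p2,a(p1-p2))
i1,i2=Q(257,467,.114),Q(252,508,.114); print('idx',i1,i2,a(i1-i2))
b1,b2=Q(133,455,.114),Q(385,462,.114); print('body front',b1,b2,(b1+b2)/2,a(b2-b1)+90)
t=load('top0');s=load('side0')
E
```

```text
[array([0.46764443, 0.14743257]), array([0.47001089, 0.15570471]), array([0.48875753, 0.15033666]), array([0.48629977, 0.14179277])] [0.47817816 0.14881668]
tab yaw 163.17911522326705 164.0211017293008
ptr [0.53423539 0.13129927] [0.54697329 0.12837497] 167.07037849672682
idx [0.53494303 0.13304603] [0.54244792 0.13073101] 162.85668707336015
body front [0.52866687 0.11204481] [0.53835125 0.15538546] [0.53350906 0.13371514] 167.40429031930702
```

Call:
carry_out:
  steps:
    - [[-2,0.5,0,0,0,0],[-3.8,0.9,-1,0,0,0],[-3.8,0.9,-3,0,0,0],[-3.8,0.9,-5.5,0,0,0],[-3.8,0.9,-8,0,0,0],[-3.8,0.9,-9.3,0,0,0],[-3.8,0.9,-9.8,0,0,0],[-3.8,0.9,-9.8,0,0,0],[-3.8,0.9,-9.8,0,0,0]]

```text
time_s: 9.38
tcp_pos: [0.4763, 0.1429, 0.1154]
ee_rot: [[0.189, 0.002, -0.982], [0.982, 0.001, 0.189], [0.001, -1.0, -0.001]]
wrist_force: [-0.4, 0.1, 1.2]
gripper_width: 1.002
```

```bash
python3 - <<'E'
from h import *
d=cap('wrist','w6'); s=sense(); print(s['time_s'],s['tcp_pos'],s['wrist_force'],s['moment'])
cv2.imwrite('pics/w6z.png',cv2.resize(cv2.imread('pics/w6.png'),(768,576)))
d=cap('side','s6');cv2.imwrite('pics/s6z.png',cv2.resize(cv2.imread('pics/s6.png')[90:240,170:350],None,fx=4,fy=4,interpolation=cv2.INTER_CUBIC))
E
```

```text
9.425 [0.47626749 0.14286828 0.11535517] [-0.03137013 -0.68600851 -0.19286315] [ 0.03658525 -0.17645315 -0.02997662]
```

View pics/w6z.png

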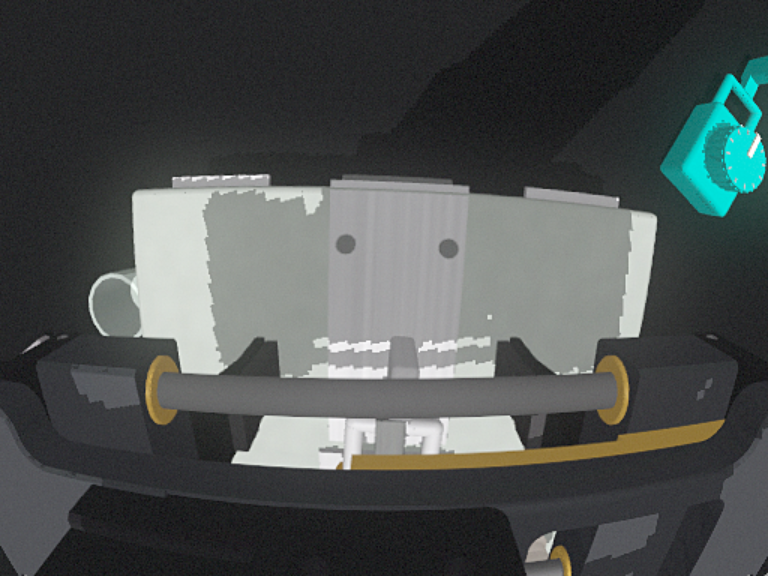

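View pics/s6z.png

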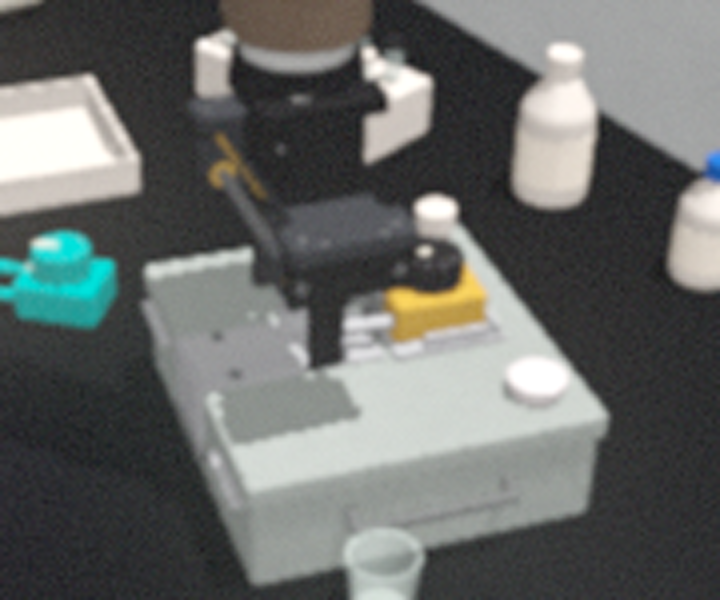

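Call:
carry_out:
  steps:
    - [[0,0.1,0,0,0,0],[0,0.1,0,0,0,0],[0,0.1,0,0,0,0],[0,0.1,0,0,0,0],[0,0.1,0,0,0,0],[0,0.1,0,0,0,0],[0,0.1,0,0,0,0],[0,0.1,0,0,0,0],[0,0.1,0,0,0,0],[0,0.1,0,0,0,0]]
  fingers: 255

```text
time_s: 10.72
tcp_pos: [0.4755, 0.1431, 0.1145]
ee_rot: [[0.19, -0.001, -0.982], [0.982, -0.001, 0.19], [-0.001, -1.0, 0.001]]
wrist_force: [-0.4, -1.2, 1.7]
gripper_width: 0.115
```

```bash
python3 - <<'E'
from h import *
d=cap('wrist','w7'); s=sense(); print(s['time_s'],s['tcp_pos'],s['wrist_force'],s['moment'],s['gripper_width'])
cv2.imwrite('pics/w7z.png',cv2.resize(cv2.imread('pics/w7.png'),(768,576)))
E
```

```text
10.775 [0.47551344 0.14310702 0.1145019 ] [-0.28233352 -1.30230542  0.50515013] [-0.5514678  -0.14527881 -0.15706754] 0.11351803432457336
```

View pics/w7z.png

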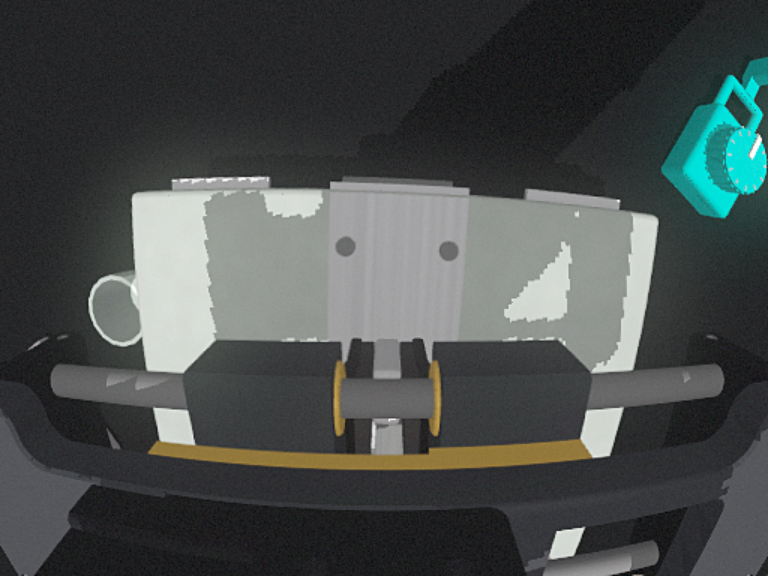

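Call:
carry_out:
  steps:
    - [[-0.2,0.04,0,0,0,0],[-0.5,0.1,0,0,0,0],[-0.8,0.16,0,0,0,0],[-1.1,0.22,0,0,0,0],[-1.4,0.28,0,0,0,0],[-1.7,0.34,0,0,0,0],[-2,0.4,0,0,0,0],[-2.3,0.46,0,0,0,0],[-2.5,0.5,0,0,0,0],[-2.5,0.5,0,0,0,0]]

```text
time_s: 12.02
tcp_pos: [0.4504, 0.1487, 0.1145]
ee_rot: [[0.189, -0.0, -0.982], [0.982, 0.0, 0.189], [-0.0, -1.0, 0.0]]
wrist_force: [1.1, 0.4, -1.0]
gripper_width: 0.111
```

Call:
carry_out:
  steps:
    - [[-0.1,0.02,0,0,0,0],[-0.2,0.04,0,0,0,0],[-0.3,0.06,0,0,0,0],[-0.4,0.08,0,0,0,0],[-0.4,0.08,0,0,0,0]]

```text
time_s: 12.65
tcp_pos: [0.4484, 0.1494, 0.1148]
ee_rot: [[0.189, 0.003, -0.982], [0.982, 0.0, 0.189], [0.001, -1.0, -0.003]]
wrist_force: [7.8, -3.5, -5.3]
gripper_width: 0.112
```

```bash
python3 - <<'E'
from h import *
d=cap('wrist','w8'); s=sense(); print(s['time_s'],s['tcp_pos'],s['wrist_force'],s['moment'],s['gripper_width'])
cv2.imwrite('pics/w8z.png',cv2.resize(cv2.imread('pics/w8.png'),(768,576)))
d=cap('side','s8');cv2.imwrite('pics/s8z.png',cv2.resize(cv2.imread('pics/s8.png')[90:240,170:350],None,fx=4,fy=4,interpolation=cv2.INTER_CUBIC))
E
```

```text
12.7 [0.44839431 0.14946413 0.1148141 ] [ 8.9669991  -3.40078481 -5.5966652 ] [-0.94450422 -2.40595304 -0.16829218] 0.11216659300179557
```

View pics/w8z.png

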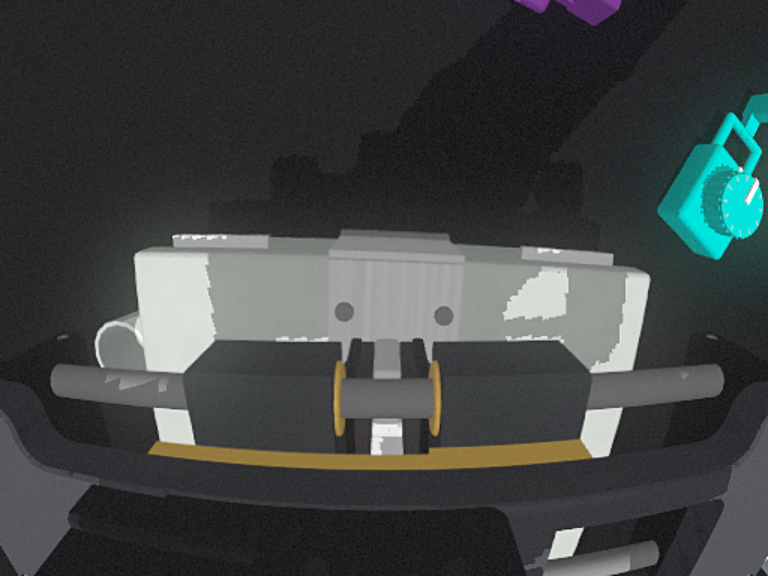

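View pics/s8z.png

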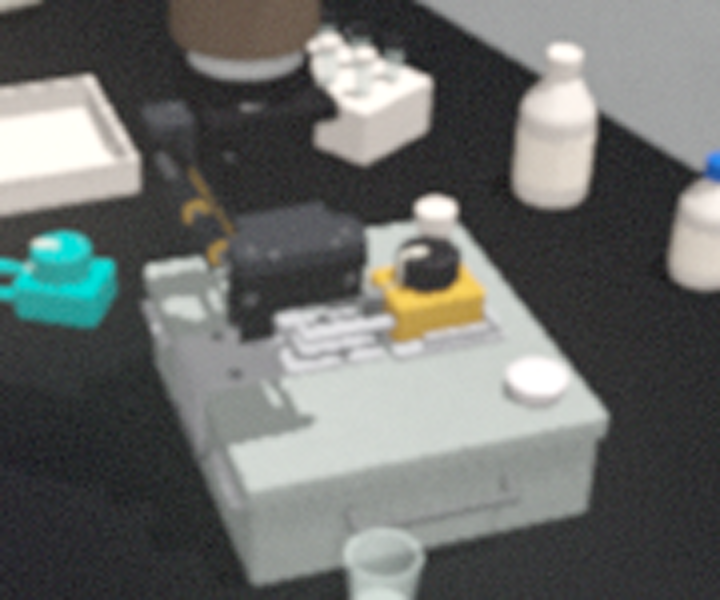

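Call:
carry_out:
  steps:
    - [[-0.1,0.02,0,0,0,0],[-0.2,0.04,0,0,0,0],[-0.2,0.04,0,0,0,0],[-0.2,0.04,0,0,0,0]]

```text
time_s: 13.25
tcp_pos: [0.4483, 0.1499, 0.1151]
ee_rot: [[0.189, 0.007, -0.982], [0.982, 0.001, 0.189], [0.002, -1.0, -0.007]]
wrist_force: [15.6, -6.4, -8.1]
gripper_width: 0.113
```

Call:
carry_out:
  steps:
    - [[0,0,0,0,0,0],[0,0,0,0,0,0],[0,0,0,0,0,0],[0,0,0,0,0,0],[0,0,2,0,0,0],[0,0,5,0,0,0],[2,-0.4,8,0,0,0],[4.5,-0.9,10,0,0,0],[6.5,-1.3,10,0,0,0],[7.5,-1.5,10,0,0,0],[7.5,-1.5,10,0,0,0],[7.5,-1.5,10,0,0,0]]
  fingers: 0

```text
time_s: 14.75
tcp_pos: [0.519, 0.1347, 0.2141]
ee_rot: [[0.189, -0.001, -0.982], [0.982, -0.0, 0.189], [-0.001, -1.0, 0.001]]
wrist_force: [1.0, -0.0, -0.4]
gripper_width: 0.999
```

```bash
python3 - <<'E'
from h import *
d=cap('wrist','w9'); s=sense(); print(s['time_s'],s['tcp_pos'],s['wrist_force'],s['moment'],s['gripper_width'])
cv2.imwrite('pics/w9z.png',cv2.resize(cv2.imread('pics/w9.png')[100:310,130:410],None,fx=2.8,fy=2.8,interpolation=cv2.INTER_CUBIC))
d=cap('side','s9');cv2.imwrite('pics/s9z.png',cv2.resize(cv2.imread('pics/s9.png')[90:240,170:350],None,fx=4,fy=4,interpolation=cv2.INTER_CUBIC))
E
```

```text
14.8 [0.51902027 0.13481466 0.21431954] [ 0.14007166  0.15644034 -0.42243435] [ 0.02313702 -0.21061003 -0.01796098] 1.0000259695233482
```

View pics/w9z.png

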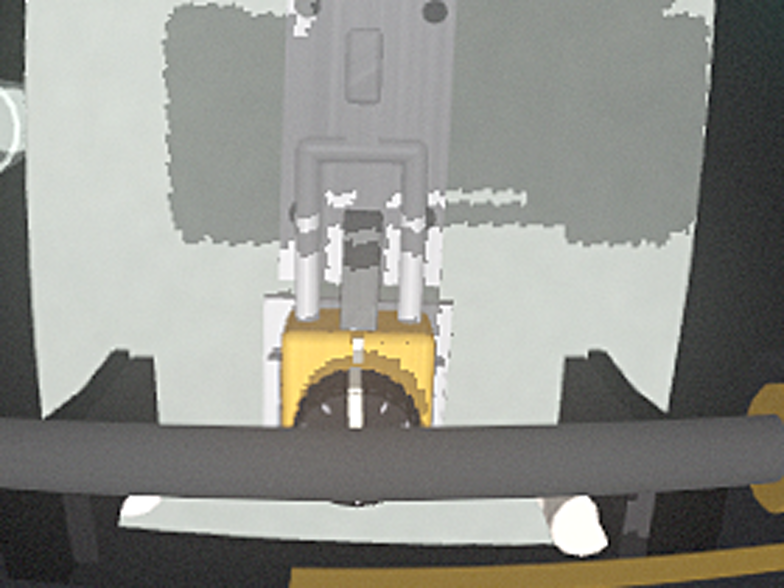

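View pics/s9z.png

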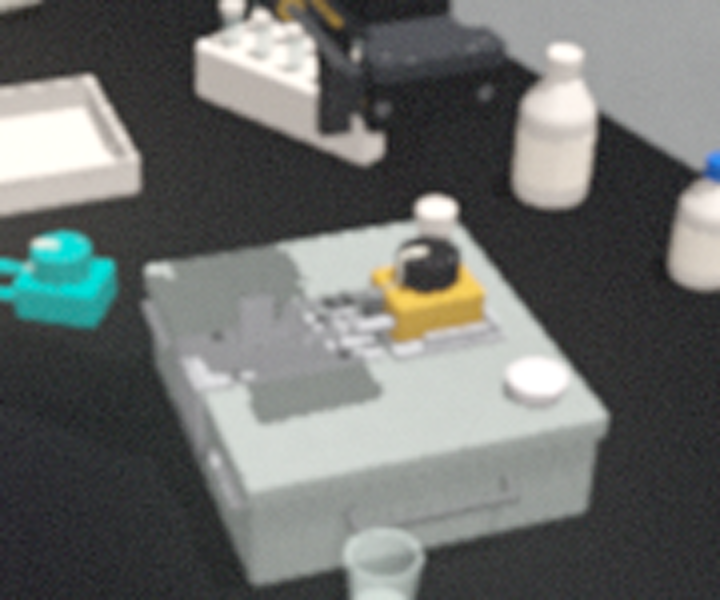

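```bash
python3 - <<'E'
from h import *
d=load('w9')
Q=lambda u,v,z:onz(d,130+(u+.5)/2.8-.5,100+(v+.5)/2.8-.5,z,True)[:2]
a=lambda v:np.degrees(np.arctan2(v[1],v[0]))
b1,b2=Q(285,332,.114),Q(435,335,.114); m=(b1+b2)/2; t=np.mean([Q(*p,.124) for p in((347,29),(382,29),(382,102),(347,100))],0)
print(b1,b2,m,a(b2-b1)+90,'tab',t); u=np.array([.982,-.189]); n=np.array([.189,.982])
p=Q(354,425,.137);q=Q(357,372,.137); print('ptr',p,q,a(q-p)); i=Q(358,350,.114)
for k in(m,t,p,q,i,s:=np.array([.519,.1348])): print(k@u,k@n)
print((t-m), a(m-t), np.linalg.norm(t-m))
E
```

```text
[0.52691878 0.11035417] [0.53677352 0.1564228 ] [0.53184615 0.13338848] 167.9255931430419 tab [0.45075458 0.15020108]
ptr [0.55190744 0.12770457] [0.5354723  0.13177472] 166.0906001953851
0.497062494811809 0.23150641033589175
0.41425299807955024 0.23269007801938335
0.517836945498806 0.2297163918570206
0.500928377292851 0.23060703540214753
0.5025122824386841 0.23086542784039135
0.4841808000000001 0.2304646
[-0.08109156  0.0168126 ] -11.713105296940123 0.08281609255151776
```

Call:
carry_out:
  steps:
    - [[2,-0.4,0,0,0,0],[3.5,-0.8,-1,0,0,0],[3.5,-0.8,-3.5,0,0,0],[3.5,-0.8,-6,0,0,0],[3.5,-0.8,-8.5,0,0,0],[3.5,-0.8,-10,0,0,0],[3.5,-0.8,-10.5,0,0,0],[3.5,-0.8,-10.6,0,0,0],[3.5,-0.8,-10.6,0,0,0]]

```text
time_s: 15.98
tcp_pos: [0.5553, 0.127, 0.1094]
ee_rot: [[0.189, 0.002, -0.982], [0.982, 0.001, 0.189], [0.001, -1.0, -0.001]]
wrist_force: [1.2, 0.3, 0.8]
gripper_width: 0.998
```

Call:
carry_out:
  steps:
    - [[0,0,0,0,0,0],[0,0,0,0,0,0],[0,0,0,0,0,0],[0,0,0,0,0,0],[0,0,0,0,0,0],[0,0,0,0,0,0],[0,0,0,0,0,0],[0,0,0,0,0,0]]
  fingers: 255

```text
time_s: 16.98
tcp_pos: [0.5549, 0.1269, 0.1086]
ee_rot: [[0.189, 0.0, -0.982], [0.982, 0.0, 0.189], [0.0, -1.0, -0.0]]
wrist_force: [-0.7, 1.1, 0.3]
gripper_width: 0.573
```

```bash
python3 - <<'E'
from h import *
d=cap('wrist','w10'); s=sense(); print(s['time_s'],s['tcp_pos'],s['wrist_force'],s['moment'],s['gripper_width']*87)
cv2.imwrite('pics/w10z.png',cv2.resize(cv2.imread('pics/w10.png'),(768,576)))
d=cap('side','s10');cv2.imwrite('pics/s10z.png',cv2.resize(cv2.imread('pics/s10.png')[90:240,170:350],None,fx=4,fy=4,interpolation=cv2.INTER_CUBIC))
E
```

```text
17.025 [0.55485808 0.12693696 0.10857603] [ 0.66428197  1.63631512 -0.36030688] [ 0.42878417 -0.19127396  0.02176398] 49.99024915084225
```

View pics/w10z.png

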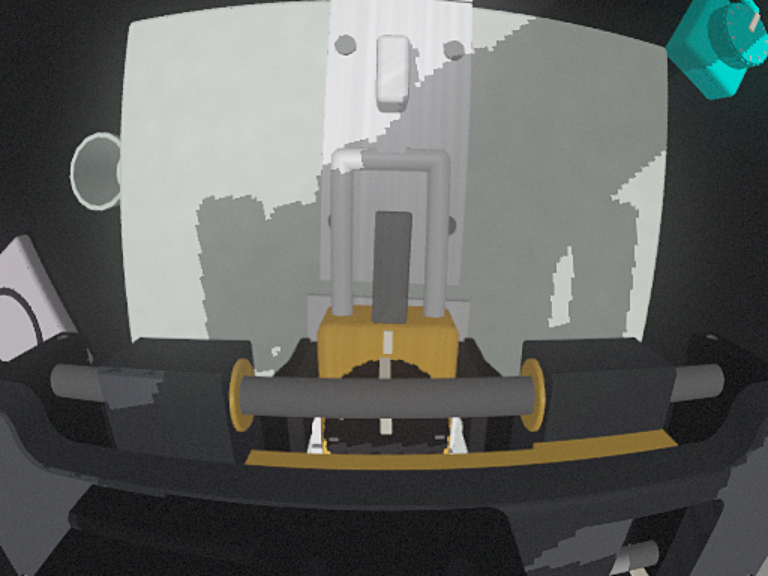

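View pics/s10z.png

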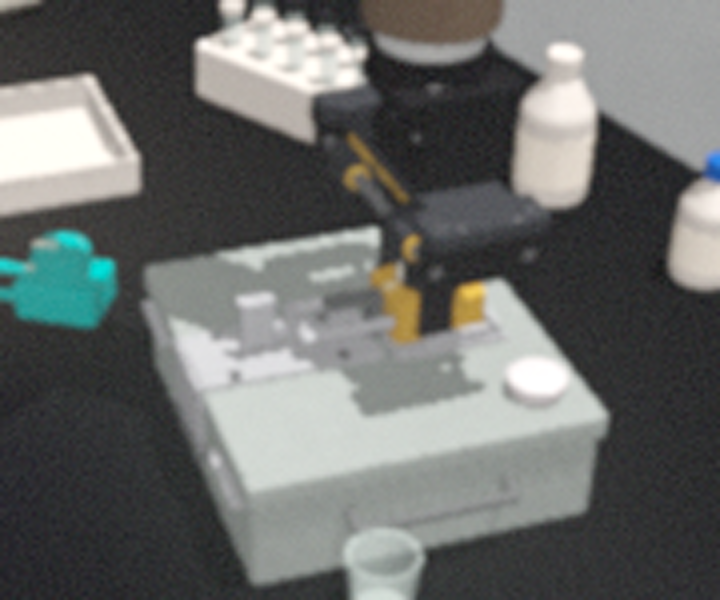

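Call:
carry_out:
  steps:
    - [[0,0,0.3,0,0,0],[0,0,1,0,0,0],[0,0,2,0,0,0],[0,0,3,0,0,0],[0,0,4,0,0,0],[0,0,5,0,0,0],[0,0,6,0,0,0],[0,0,7,0,0,0],[0,0,7.5,0,0,0],[0,0,7.5,0,0,0]]

```text
time_s: 18.32
tcp_pos: [0.5549, 0.1269, 0.1839]
ee_rot: [[0.189, 0.001, -0.982], [0.982, 0.0, 0.189], [0.001, -1.0, -0.0]]
wrist_force: [0.0, -1.1, -6.1]
gripper_width: 0.576
```

```bash
python3 - <<'E'
from h import *
d=cap('wrist','w11'); s=sense(); print(s['time_s'],s['tcp_pos'],s['wrist_force'],s['moment'],s['gripper_width']*87,s['joints'])
cv2.imwrite('pics/w11z.png',cv2.resize(cv2.imread('pics/w11.png'),(768,576)))
d=cap('side','s11');cv2.imwrite('pics/s11z.png',cv2.resize(cv2.imread('pics/s11.png')[60:240,170:370],None,fx=3.3,fy=3.3,interpolation=cv2.INTER_CUBIC))
E
```

```text
18.375 [0.55457362 0.12672352 0.18341099] [ 0.92314665  0.43061683 -5.84311066] [ 0.02393113 -0.19403223  0.00924297] 49.688262696496885 [ 2.91781594e+01  1.91417718e+01 -1.20343608e+01 -1.68865239e-02
 -5.88454167e+01 -1.30078080e+02]
```

View pics/w11z.png

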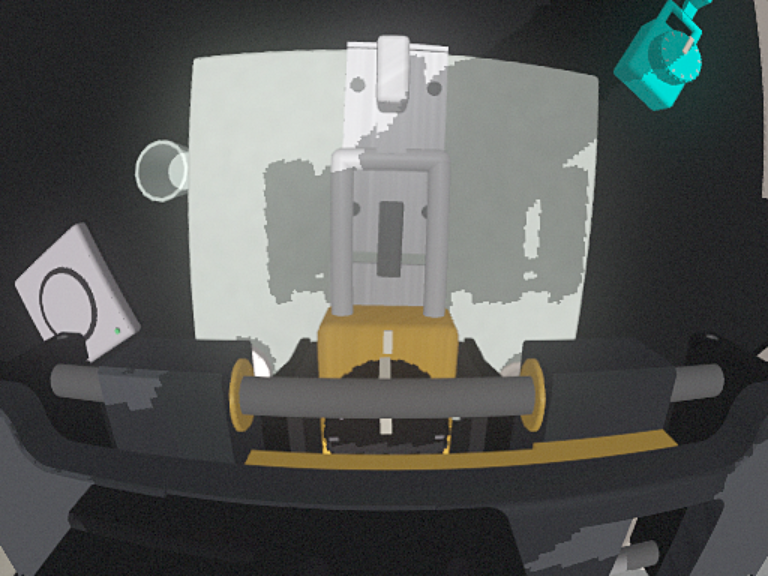

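View pics/s11z.png

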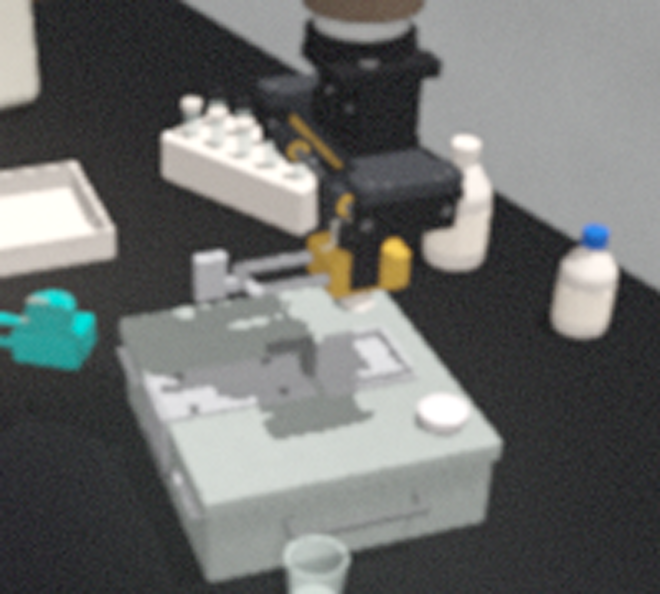

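```bash
python3 - <<'E'
from h import *
d=load('w10'); Q=lambda u,v,z:onz(d,(u+.5)/1.5-.5,(v+.5)/1.5-.5,z,True)[:2]
tcp=np.array([.5549,.1269]); u=np.array([.982,-.189]); n=np.array([.189,.982])
for nm,p,o in(('idx',Q(388,343,.114),25),('fr',(Q(322,320,.114)+Q(457,320,.114))/2,31),('tab',Q(393,72,.124),114)):
    v=p-tcp; print(nm,v@u*1000+o,v@n*1000)
s=load('side0'); print('side ring',onz(s,334.7,265.1,.016))
g=cv2.cvtColor(s['image'],cv2.COLOR_RGB2GRAY); 
d=load('w11'); print('w11 ring',Q(68,303,.016)); 
E
```

```text
idx 7.049586634547488 1.1417923935994674
fr 4.927053584312365 1.6541066925801284
tab 9.613640306398693 2.5191716733151024
side ring [ 0.520877   -0.15948052  0.016     ]
w11 ring [ 0.51842058 -0.15419631]
```

Call:
carry_out:
  steps:
    - [[-0.1,-0.8,0,0,0,0],[-0.4,-2.5,0,0,0,0],[-0.7,-5,0,0,0,0],[-1.1,-7.5,0,0,0,0],[-1.5,-10,0,0,0,0],[-1.9,-12.5,0,0,0,0],[-2.2,-15,0,0,0,0],[-2.6,-17.5,0,0,0,0],[-3,-20,0,0,0,0],[-3.3,-22.5,0,0,0,0],[-3.7,-25,0,0,0,0],[-4,-27,0,0,0,0],[-4.1,-28,0,0,0,0],[-4.2,-28.5,0,0,0,0],[-4.2,-28.5,0,0,0,0],[-4.2,-28.5,0,0,0,0]]

```text
time_s: 20.42
tcp_pos: [0.5128, -0.1578, 0.1835]
ee_rot: [[0.188, 0.0, -0.982], [0.982, 0.0, 0.188], [0.0, -1.0, 0.0]]
wrist_force: [-0.5, -0.0, -5.6]
gripper_width: 0.571
```

Call:
carry_out:
  steps:
    - [[0,0,-0.5,0,0,0],[0,0,-2,0,0,0],[0,0,-3.5,0,0,0],[0,0,-5,0,0,0],[0,0,-6.5,0,0,0],[0,0,-8,0,0,0],[0,0,-9,0,0,0],[0,0,-9.5,0,0,0],[0,0,-9.5,0,0,0],[0,0,-9.5,0,0,0],[0,0,-9.5,0,0,0]]

```text
time_s: 21.8
tcp_pos: [0.5131, -0.1582, 0.0891]
ee_rot: [[0.189, 0.001, -0.982], [0.982, -0.0, 0.189], [0.0, -1.0, -0.001]]
wrist_force: [-0.4, 0.4, -5.8]
gripper_width: 0.573
```

```bash
python3 - <<'E'
from h import *
d=cap('wrist','w12'); s=sense(); print(s['time_s'],s['tcp_pos'],s['ee_rot'],s['wrist_force'],s['moment'],s['gripper_width']*87)
cv2.imwrite('pics/w12z.png',cv2.resize(cv2.imread('pics/w12.png'),(768,576)))
d=cap('side','s12');cv2.imwrite('pics/s12z.png',cv2.resize(cv2.imread('pics/s12.png')[130:310,200:400],None,fx=3.3,fy=3.3,interpolation=cv2.INTER_CUBIC))
d=cap('top','t12');cv2.imwrite('pics/t12z.png',cv2.resize(cv2.imread('pics/t12.png')[100:220,155:365],None,fx=3.8,fy=3.8,interpolation=cv2.INTER_CUBIC))
E
```

```text
21.85 [ 0.51304032 -0.15822979  0.08903856] [[ 1.89012599e-01  1.02707846e-03 -9.81974125e-01]
 [ 9.81974649e-01 -3.37188630e-05  1.89012664e-01]
 [ 1.61019785e-04 -9.99999472e-01 -1.01493830e-03]] [ 0.05696106 -0.17092417 -6.06744726] [ 0.08568894 -0.20774074  0.00761217] 49.71742918125705
```

View pics/w12z.png

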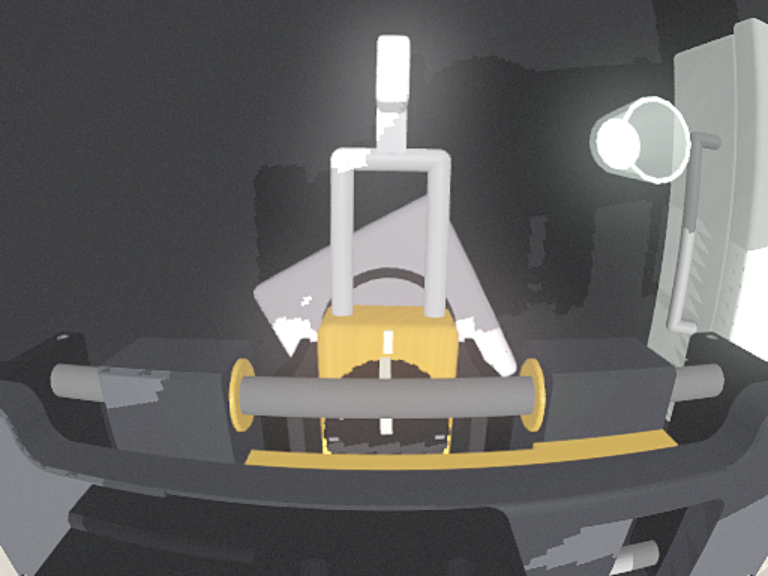

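View pics/s12z.png

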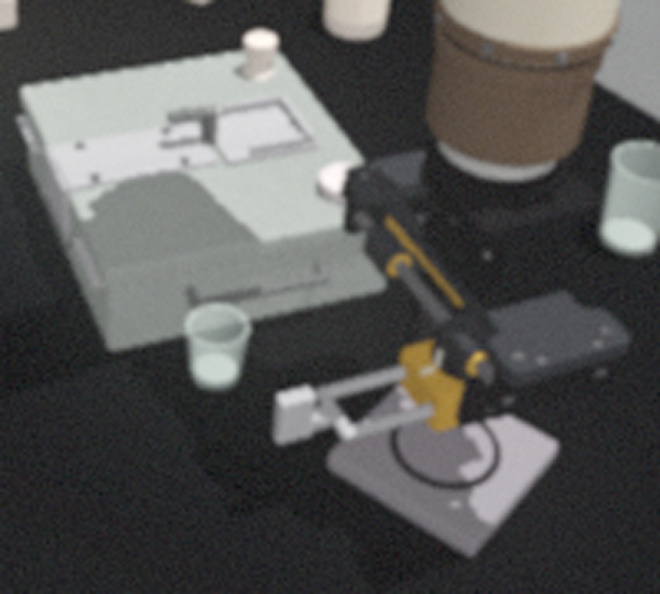

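View pics/t12z.png

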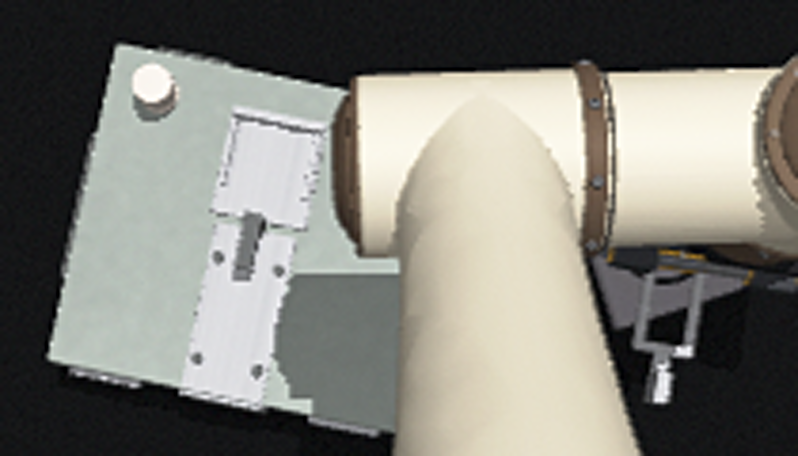

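```bash
python3 - <<'E'
from h import *
d=load('w12'); Q=lambda u,v,z:onz(d,(u+.5)/1.5-.5,(v+.5)/1.5-.5,z,True)[:2]
a,b,c=Q(256,291,.016),Q(433,194,.016),Q(514,372,.016)
print(a,b,c,'centre',(a+c)/2,np.linalg.norm(a-b),np.linalg.norm(b-c))
z0=.0644; u=np.array([.982,-.189])
print('lock',Q(388,343,z0+.03)+.025*u,Q(393,72,z0+.04)+.114*u, (Q(322,320,z0+.03)+Q(457,320,z0+.03))/2+.031*u)
# ring far arc top at (388,268)
print('ring edge',Q(388,270,.016), np.array([.5207,-.159])-.036*u)
E
```

```text
[ 0.48425453 -0.22165221] [ 0.45333903 -0.12297177] [ 0.55601343 -0.0938493 ] centre [ 0.52013398 -0.15775076] 0.10340985238928495 0.10672465439494325
lock [ 0.52033082 -0.15850819] [ 0.52305794 -0.15762753] [ 0.51833504 -0.15760241]
ring edge [ 0.48670982 -0.1518346 ] [ 0.485348 -0.152196]
```

Call:
carry_out:
  steps:
    - [[0,0,0,0,0,0],[0,0,0,0,0,0],[0,0,0,0,0,0],[0,0,0,0,0,0],[0,0,0,0,0,0],[0,0,0,0,0,0]]

```text
time_s: 22.7
tcp_pos: [0.5128, -0.1582, 0.0885]
ee_rot: [[0.189, 0.0, -0.982], [0.982, 0.0, 0.189], [0.0, -1.0, 0.0]]
wrist_force: [-0.5, 0.0, -6.8]
gripper_width: 0.573
```

```bash
python3 - <<'E'
from h import *
s=sense(); print(s['time_s'],s['tcp_pos'],s['joint_velocities'].round(2),s['gripper_width']*87,s['wrist_force'])
a=load('side0');b=cap('side','s13')
for nm,(x,y,w,h) in {'beaker':(252,218,30,34),'jar':(268,134,22,18)}.items():
    t=cv2.cvtColor(a['image'],cv2.COLOR_RGB2GRAY)[y:y+h,x:x+w]; r_=cv2.matchTemplate(cv2.cvtColor(b['image'],cv2.COLOR_RGB2GRAY)[y-8:y+h+8,x-8:x+w+8],t,cv2.TM_CCOEFF_NORMED); print(nm,cv2.minMaxLoc(r_)[1::2])
print(ticket.finish_job())
E
```

```text
22.7 [ 0.51276235 -0.15823361  0.08854578] [-0.04 -0.09 -0.    0.06 -0.09  0.01] 49.84652188773636 [-0.49716558  0.03740152 -6.83237359]
beaker (0.9895976781845093, (8, 8))
jar (0.9381967186927795, (8, 8))
the job is handed in; nothing more can be done
None
```

The job is handed in at about 22.7 s, with the opened lock held still over the reader ring. `finish_job` gives no verdict, so I only have my own checks to go on.

**What I did**
1. I gripped the dial and turned it about 120° clockwise, so the white pointer lined up with the index mark.
2. I gripped the tab and pulled the shackle out to its stop. The last 2 mm of commanded pull gave no movement and raised the pull force to about 17 N.
3. I gripped the lock by its flanks, lifted it straight off the staple, carried it to the reader and held it there.

**What the last checks showed**
- **Position:** the lock's axis is within about 2 mm of the ring's centre. Its underside is about 48 mm above the pad, dial up.
- **Grip:** the opening is 49.8 mm, matching the 50 mm body, and the arm is at rest.
- **Shackle:** the last wrist picture shows it still out. Before lifting, the tab measured 83 mm from the body front, matching the 83 mm expected at the stop.
- **Bystanders:** image matching found no shift of the jar or the beaker. The dish was partly hidden by the arm at the end, so I judged it unmoved by eye only.

**Disagreements**
- The lock twisted about 4° in its cradle while I turned the dial. It straightened when I gripped the tab.
- The cameras differed by 2–4 mm on the dial's position. I used the wrist view, and the measured grips agreed with it.

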